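# Set out the finishing tray: needle file and oilstone in their compartments

## Task

Set out the finishing tray for the next weld repair: lay the blue-handled needle file in the empty long compartment beside the screwdriver, and lay the long grey oilstone stick from the front of the table (not the shorter, thinner black one) in the short compartment that runs crosswise at the tray's right-hand end, as the robot sees it. Each must lie flat on the compartment floor, lined up with its compartment, wholly inside the walls; either end may point either way.

Things in the scene. Friction and masses are not known exactly. Their poses are not given: they have to be found in the camera images.
- file_mid (a point): Needle file, 174 mm long, lying flat: a round blue handle 75 mm long and 12 mm thick, and a thin dark steel blade about 5 mm thick and 100 mm long. This point is half-way along the whole file, on its centre line, 6 mm above what it lies on. y runs along the file toward the handle: the handle spans y = +12 to +87 mm, and the file balances at y = +32 mm (a good place to grip, across x). 30 g. It starts in front of the tray, on the right or the left.
- stone_mid (a point): Grey oilstone stick, 90 x 13 x 13 mm, lying flat. This point is its centre, 6.5 mm above what it lies on; y runs along its length, so grip it across x. 35 g. It starts in front of the tray, on the side where the file is not. A shorter, flatter black stick (80 x 12 x 10 mm) lies between them and is not needed.
- long_bay (a point): Empty long compartment, nearest the robot, of a fixed low aluminium tray (278 x 121 mm, black floor): 205 mm along y by 62 mm along x inside. This point is the centre of its floor, 3 mm above the table; walls 3 mm thick, top 6 mm above the floor. The compartment beyond it at +x (50 mm wide) holds a red-handled screwdriver, 23 mm tall.
- cross_bay (a point): Empty short crosswise compartment at the right (-y) end of the tray: 115 mm along x by 64 mm along y inside; the stone's length goes along x. This point is the centre of its floor, 3 mm above the table; walls' top 6 mm above the floor. Tall equipment stands left of the tray (y above 0.27 m) with a laser head hanging over it: come in from the front, close to the robot.

How it is judged:
By the outcome, as a careful person would: the job done as asked, in the order asked, and still so for the second after the job is handed in, with the robot touching nothing.
It also fails if it takes over 61 s, if anything falls off the work surface, if the arm or the gripper's body presses on something with over 40 N, if the wrist force passes 120 N, or if a joint passes its speed limit or range.

## Robot

A 7-joint arm with a two-finger parallel gripper is mounted at the origin on a cart in front of the work surface, level with it; the furniture and walls round the work are solid. World frame = base frame: x ahead of the robot, y to its left, z up, the work surface at z = 0. Lengths are in m, angles in rad, forces in N, time in s.
With the tool pointing down it reaches from about 0.425 to 0.95 m from the base axis. Payload 4.7 kg.
Tool frame: the origin (TCP) lies on the centre line of the jaws, within the pads' length; the fingertips stand robot.nose_length ahead of it and the grasp point (between the pads) lies 8 mm behind it (robot.nose_length is the distance from the TCP to the fingertips, in m); z points along the fingers, y is the line along which they close (so a half turn about z gives the same grasp; the last joint's range is limited). The gripper opens to 85 mm and grips with 20 to 120 N. Pads are 22 mm wide; open, the fingers measure 114 mm over their backs; the gripper's body (76 mm by 85 mm) begins 54 mm behind the grasp point. The pads swing forward as they close: fully open they stand 13 mm farther back than shut.
Start: joints at [-1.195, 0.469, -0.049, 1.532, 0.024, 1.141, -0.082], TCP at [0.266, 0.62, 0.242] pointing down, gripper open.
Joint ranges: [-2.59, 2.59], [-0.33, 1.99], [-1.39, 1.29], [0.1, 2.45], [-1.04, 4.18], [0.21, 1.99], [-2.66, 2.66]. Speed limits (rad/s): [2.57, 2.57, 3.14, 3.14, 3.14, 3.14, 3.14].

## Interface

Orientations are given as [roll, pitch, yaw] about the fixed x, y, z axes, in that order (R = Rz(yaw) Ry(pitch) Rx(roll)).
In Python, from plant import robot gives the robot as it stands. Calls block until the motion is done:
- robot.goto(position, orientation): joint-space move of the TCP to a pose.
- robot.move_straight(position, vel=0.15, attitude=None, contact_N=None): straight line of the TCP; attitude=None keeps the orientation; vel is the mean speed in m/s. With contact_N (N) it stops when the force on the tool has changed by that much, and returns True; else False.
- robot.move_joints(angles): joint-space move.
- robot.grip(opening, strength=None): opening from 0.0 (shut) to 1.0 (fully open); strength is the grip in N (None keeps the last); returns when the fingers have stopped.
- robot.sleep(seconds).
- robot.inverse_kinematics(position, orientation): joint angles nearest the present ones, or None.
- robot.sense(): the state.
- robot.grab_frame(name): name is "scene" or "top"; returns a dict with "image" (400x640x3 uint8, red, green, blue), "range_z" (400x640 float32, m along the optical axis (not along the pixel's ray), 0 where there is no reading), "fx", "fy", "cx", "cy" (pixels), "dist_coeffs" ([k1, k2, p1, p2, k3] as OpenCV has them; the pictures are not rectified), "R" (3x3) and "t" (3): a world point X has camera coordinates R X + t. Camera axes: x right, y down, z forward; pixel columns grow to the right and rows downward; lengths in m; the calibration is good to about 2 mm. A picture is of the moment at which its call begins.
A pose or a line that the arm cannot do raises robot.IKError and nothing moves.
- robot.close_job(): hands the job in; it is judged then, once.
The state is a dict: "t": time; "joint_pos": joint angles; "joint_velocities": joint speeds; "effort": joint torques, N m; "tcp_pos": TCP position; "tcp_rot": TCP orientation; "wrist_force": force on the tool from outside, world axes, zero at the start; "torque": the same for the moment, N m; "opening": opening from 0.0 (shut) to 1.0 (fully open); "gripper_force": force on a finger pad.
Only numpy, scipy, OpenCV 4.12 (cv2) and the standard library are available. Lean on these libraries where they do the work, as an engineer would, in place of code of your own. Each camera call takes 0.05 s, during which the arm holds its last target. There are 200 camera calls.

## Working session

There is one attempt and no reset: what is moved stays moved. The work goes in short steps, each a Python script; the robot and the scene stay as the last script left them, time stands still between calls to the robot, and variables do not carry over. Pictures are saved under pics/ and viewed, at most 10 in all, crops included, and the job is handed in when it is done.

```bash
mkdir -p pics; ls; python3 - <<'E'
from plant import robot
import cv2,numpy as np
s=robot.sense();print(s["t"],s["tcp_pos"],s["tcp_rot"],robot.nose_length)
for n in("scene","top"):
    f=robot.grab_frame(n);cv2.imwrite(f"pics/{n}0.png",f["image"][:,:,::-1]);np.savez(f"/tmp/{n}0.npz",**f)
    print(n,f["fx"],f["dist_coeffs"],np.array(f["R"]).round(3).tolist(),f["t"], "cam",-np.array(f["R"]).T@f["t"])
E
```

```text
pics
0.0 [0.26559884 0.61993132 0.24125249] [-3.13961029e+00  5.99407761e-05  2.73679399e+00] 0.011
scene 397.9293192553152 [-0.02078536  0.          0.          0.          0.        ] [[0.512, -0.859, 0.017], [-0.635, -0.391, -0.666], [0.579, 0.33, -0.745]] [-0.25726523  0.36191512  0.56668255] cam [ 0.03308993 -0.26623256  0.66807361]
top 500.49254445512423 [-0.04666385  0.          0.          0.          0.        ] [[0.01, -1.0, -0.004], [-0.987, -0.009, -0.159], [0.159, 0.006, -0.987]] [-0.00702455  0.52668195  0.98762697] cam [ 0.36286533 -0.0079111   1.05882785]
```

View pics/top0.png

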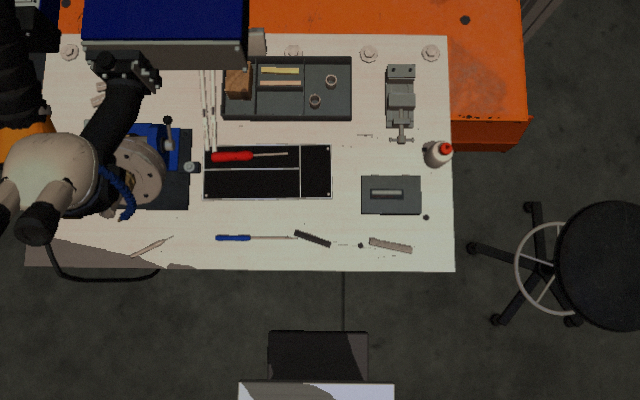

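View pics/scene0.png

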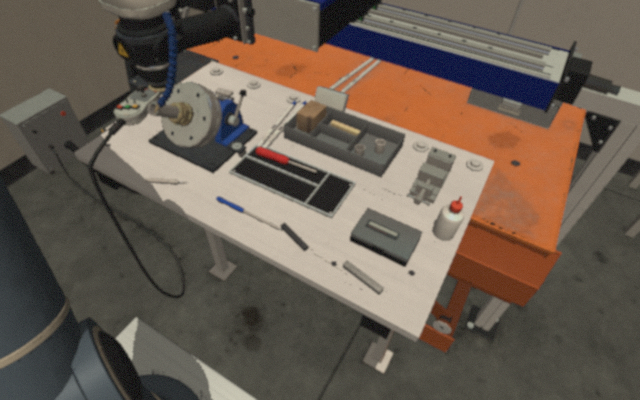

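The top view shows the file (blue handle at px 216–251, 238, blade running right to about 297). The black stick is at (295–330, 238) and the grey stone at (369–411, 244). The tray outline is about (203–331, 145–199), with the cross bay at its right end (301–330). The scene view agrees, and nothing covers the tools.

```bash
cat > h.py <<'E'
import numpy as np,cv2
def ray(f,uv,z):
    K=np.array([[f["fx"],0,f["cx"]],[0,f["fy"],f["cy"]],[0,0,1]],float)
    p=cv2.undistortPoints(np.array(uv,float).reshape(-1,1,2),K,np.array(f["dist_coeffs"],float)).reshape(-1,2)
    R=np.array(f["R"]);c=-R.T@f["t"]
    d=np.c_[p,np.ones(len(p))]@R
    return c+d*((z-c[2])/d[:,2])[:,None]
def blobs(m,roi,amin=20):
    M=np.zeros(m.shape,np.uint8);a,b,c,d=roi;M[b:d,a:c]=m[b:d,a:c]
    n,l,s,_=cv2.connectedComponentsWithStats(M,connectivity=8)
    return [np.argwhere(l==i)[:,::-1] for i in range(1,n) if s[i,4]>=amin]
def rect(P):
    (c,(w,h),a)=cv2.minAreaRect((P[:,:2]*1000).astype(np.float32))
    if w<h: w,h,a=h,w,a+90
    return np.round(c,1),round(w,1),round(h,1),round((a+90)%180-90,1)  # angle of long axis from +x, deg
E
python3 - <<'E'
from h import *
for n,rf,rs,rt in(("top",(205,225,262,252),(362,230,418,258),(200,142,336,202)),("scene",(210,190,250,220),(335,255,390,300),(225,160,360,220))):
    f=dict(np.load(f"/tmp/{n}0.npz"));I=f["image"].astype(int);r,g,b=I[...,0],I[...,1],I[...,2];H=I.sum(2)
    print(n,[I[y,x].tolist() for x,y in ([(390,245),(370,225),(275,238),(250,180)] if n=="top" else [(362,276),(330,280),(262,218),(290,185)])])
    for k,m,roi,z in(("blue",b-r>30,rf,.006),("stone",(H<510)&(H>150),rs,.0065),("bay",H<100,rt,.003)):
        for B in blobs(m,roi): print(k,len(B),B.mean(0).round(1),*rect(ray(f,B,z)))
    # blade tip: dark pixels on line
    d=f["range_z"]
f=dict(np.load("/tmp/top0.npz"))
B=blobs(f["image"].sum(2)<520,(252,232,294,245),5)
for q in B: print("blade",len(q),q.min(0),q.max(0),ray(f,[q[q[:,0].argmin()],q[q[:,0].argmax()]],.006).round(4).tolist())
# heights over work area
R=f["R"];v,u=np.mgrid[0:400:8,0:640:8];z=f["range_z"][v,u]
X=np.stack([(u-f["cx"])/f["fx"]*z,(v-f["cy"])/f["fy"]*z,z],-1)
W=(X-f["t"])@R
for i in range(4,34): print(int(v[i,0]),' '.join(f"{int(h*100):3d}" for h in W[i,12:58,2]))
E
```

```text
top [[121, 109, 97], [173, 178, 159], [145, 125, 109], [17, 18, 10]]
blue 154 [232.6 237.8] [441.1 179.6] 72.0 8.4 -89.4
stone 71 [384.7 231.3] [ 455.8 -141.6] 65.4 10.5 -89.5
stone 20 [409.7 230.2] [ 460.5 -194.4] 31.7 2.1 -89.5
stone 507 [389.2 245.6] [ 425.5 -150.7] 113.4 41.8 -89.5
bay 1478 [315.  171.2] [588.8   5.3] 112.4 62.4 0.9
bay 1455 [257.3 157.4] [618.4 144.7] 202.8 46.7 -89.5
bay 2569 [251.6 183.5] [558.9 143.6] 202.7 59.0 -89.5
scene [[146, 135, 123], [197, 184, 169], [187, 175, 159], [39, 35, 32]]
blue 105 [229.8 204. ] [441.7 181.1] 72.8 9.3 -89.9
stone 31 [384.1 257. ] [ 491.4 -167.4] 25.4 6.0 -88.6
stone 508 [362.5 277.2] [ 425.3 -150.5] 95.4 27.7 78.1
stone 60 [339.4 296.8] [ 372.1 -136.1] 23.8 14.3 -58.7
bay 20 [313.6 174.1] [622.4  72.8] 26.3 13.6 -58.6
blade 511 [252 232] [293 244] [[0.4542, 0.1377, 0.006], [0.4551, 0.0512, 0.006]]
32  35  35  35  35  35  35  35  36  35  36  35  35  35  35  35  35  36  35  35   6   6   5  -2  -2  -2  -2  -2  -2  -2  -3  -2  -2  -2  -2  -2  -2  -3  -2  -2  -2  -2  -2  -2  -2  -2  -3
40  35  35  35  35  35  35  34  34  34  34  35
[... 4697 characters left out ...]
   0 105   0   0   0   0   0   0   0   0   0   0   0   0   0   0   0   0   0   0   0   0   0   1   0   0   0   0   0   0   0   0   0 -86
248   0   0   0   0   0   0   1   0   0   0   0   0   0   0   0   0   0   0   0   0   0   0   0   0   0   0   0   0   0   0   0   0   0   0   0   0   0   1   1   1   0   0   0   0   0 -87
256   0   0   0   0   0   0   0   0   0   0   0   0   0   0   0   0   0   0   0   0   0   0   0   0   0   0   0   0   0   0   0   0   0   0   0   0   0   0   0   0   0   0   0   0   0 -86
264   0   0   0   0   0   0   0   0   0   0   0   0   0   0   0   0   0   0   0   0   0   0   0   0   0   0   0   0   0   0   0   0   0   0   0   0   0   0   0   0   0   0   0   0   0 -86
```

The bays fit well: long bay at (0.559, 0.144) and cross bay at (0.589, 0.005). Next I'll tighten the stone and blade masks and check IK along the route.

```bash
python3 - <<'E'
from h import *
from plant import robot
f=dict(np.load("/tmp/top0.npz"));H=f["image"].astype(int).sum(2)
for t in(360,400,430):
  for k,roi in(("stone",(362,230,418,258)),("file",(205,228,298,248))):
    for B in blobs(H<t,roi): print(t,k,len(B),B.min(0),B.max(0),*rect(ray(f,B,.0065)))
f2=dict(np.load("/tmp/scene0.npz"));H2=f2["image"].astype(int).sum(2)
for B in blobs(H2<450,(335,255,390,300)): print("scene stone",len(B),*rect(ray(f2,B,.0065)))
for p in [(.18,.42,.25),(.441,.163,.12),(.441,.163,.014),(.559,.175,.02),(.559,.175,.1),(.425,-.15,.014),(.425,-.15,.1),(.589,.005,.02)]:
  for y in (-90,0,90,180):
    try:q=robot.inverse_kinematics(p,[np.pi,0,np.radians(y)])
    except Exception as e:q=None
    print(p,y,None if q is None else np.round(q,2).tolist())
E
```

```text
360 stone 293 [369 238] [411 253] [ 429.3 -152.7] 91.9 15.4 78.4
360 file 25 [294 230] [297 238] [450.9  45.8] 16.9 6.3 0.9
360 file 280 [215 234] [292 240] [443.7 134.3] 162.6 12.7 -89.4
400 stone 349 [368 237] [412 253] [ 429.9 -153.1] 93.2 17.0 78.1
400 file 391 [215 229] [297 240] [447.7 129. ] 173.5 19.1 -87.1
430 stone 370 [368 237] [412 253] [ 429.4 -153.2] 93.6 18.5 77.9
430 file 403 [215 229] [297 241] [446.4 128.9] 173.7 19.2 -86.2
scene stone 31 [ 491.4 -169.3] 20.1 9.5 -58.6
scene stone 413 [ 427.5 -151.8] 91.1 19.7 78.8
scene stone 45 [ 370.3 -135.1] 20.2 12.2 -58.7
(0.18, 0.42, 0.25) -90 [-0.84, 0.13, -0.45, 2.0, 0.07, 1.03, 1.82]
(0.18, 0.42, 0.25) 0 [-2.26, 0.15, 1.13, 2.06, -0.16, 1.02, -2.62]
(0.18, 0.42, 0.25) 90 [-1.39, 0.1, 0.14, 2.02, -0.02, 1.02, -1.24]
(0.18, 0.42, 0.25) 180 [-1.11, 0.11, -0.16, 2.01, 0.02, 1.02, 0.29]
(0.441, 0.163, 0.12) -90 [-0.23, 0.31, -0.25, 2.12, 0.11, 0.73, 2.58]
(0.441, 0.163, 0.12) 0 [-0.94, 0.34, 0.6, 2.16, -0.28, 0.73, -1.72]
(0.441, 0.163, 0.12) 90 [-0.73, 0.31, 0.34, 2.15, -0.15, 0.71, -0.29]
(0.441, 0.163, 0.12) 180 [-0.51, 0.3,
[... 980 characters left out ...]
, 0.57, -0.54]
(0.425, -0.15, 0.014) 90 [-0.28, 0.56, 0.66, 2.26, -0.71, 0.53, 0.94]
(0.425, -0.15, 0.014) 180 [0.05, 0.48, 0.24, 2.25, -0.26, 0.44, 2.07]
(0.425, -0.15, 0.1) -90 [-0.61, 0.53, 1.12, 2.23, -0.69, 0.79, -2.16]
(0.425, -0.15, 0.1) 0 [-0.6, 0.53, 1.11, 2.23, -0.69, 0.79, -0.6]
(0.425, -0.15, 0.1) 90 [-0.51, 0.45, 0.96, 2.22, -0.56, 0.73, 0.83]
(0.425, -0.15, 0.1) 180 [-0.2, 0.33, 0.53, 2.21, -0.27, 0.66, 2.1]
(0.589, 0.005, 0.02) -90 [0.7, 0.99, -1.19, 1.87, 1.06, 1.09, 2.21]
(0.589, 0.005, 0.02) 0 [-0.46, 0.66, 0.52, 1.94, -0.52, 0.68, -1.19]
(0.589, 0.005, 0.02) 90 [-0.37, 0.64, 0.39, 1.93, -0.39, 0.65, 0.27]
(0.589, 0.005, 0.02) 180 [-0.14, 0.6, 0.08, 1.92, -0.08, 0.62, 1.56]
```

```bash
cat > r.py <<'E'
from plant import robot
import numpy as np
D=lambda deg:[np.pi,0,np.radians(deg)]
def st(n):
    s=robot.sense();print(n,round(s["t"],2),np.round(s["tcp_pos"],4),"open",round(s["opening"],3),"pad",np.round(s["gripper_force"],1),"F",np.round(s["wrist_force"],1))
def pick(x,y,yaw,pre=.55,z=.014,strength=30):
    robot.goto([x,y,.12],D(yaw)); robot.grip(pre); st("above")
    print("contact",robot.move_straight([x,y,z],vel=.08,contact_N=10)); st("down")
    robot.grip(0,strength); st("grip")
    robot.move_straight([x,y,.10],vel=.12); st("up")
def save(n,name):
    import cv2; f=robot.grab_frame(n); cv2.imwrite(f"pics/{name}.png",f["image"][:,:,::-1]); np.savez(f"/tmp/{name}.npz",**f)
E
python3 - <<'E'
from r import *
robot.move_straight([.18,.42,.25],vel=.2); st("back")
pick(.4415,.163,90.5)
save("top","top1");save("scene","scene1")
E
```

```text
back 1.34 [0.1803 0.4209 0.2501] open 1.001 pad 0.0 F [-0.1  0.3  0.2]
above 3.26 [0.4415 0.1632 0.1201] open 0.552 pad 0.0 F [-0.2 -0.8  0.2]
contact False
down 4.73 [0.4419 0.1631 0.0144] open 0.552 pad 0.0 F [ 1.   0.2 -0.1]
grip 5.13 [0.4417 0.1631 0.0144] open 0.139 pad 31.0 F [-0.8  0.3  4.7]
up 6.0 [0.441  0.1629 0.0995] open 0.131 pad 30.4 F [0.6 0.1 0.2]
```

The opening is 11 mm, so the jaws have the handle. I'll check that the file hangs level before placing it.

```bash
python3 -c "
import cv2
a=cv2.imread('pics/scene1.png')[110:260,140:340];b=cv2.imread('pics/top1.png')[130:280,180:380]
cv2.imwrite('pics/c1.png',cv2.resize(cv2.hconcat([a,b]),(800,300)))"
```

```text
(no output)
```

View pics/c1.png

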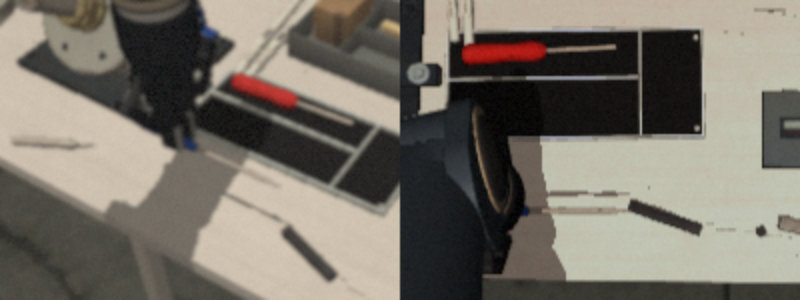

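The file is held. The blade runs crop-left (200,150)–(278,185), parallel to its shadow, so it's level. Placing it now.

```bash
python3 - <<'E'
from r import *
X,Y=.557,.176
robot.move_straight([X,Y,.10],vel=.15); 
print(robot.move_straight([X,Y,.025],vel=.1,contact_N=8))
print(robot.move_straight([X,Y,.0165],vel=.02,contact_N=4)); st("down")
robot.grip(.4); st("open")
robot.move_straight([X,Y,.12],vel=.15)
robot.goto([.43,-.02,.2],D(78)); 
save("top","top2");st("off")
E
python3 - <<'E'
import cv2
a=cv2.imread('pics/top2.png')[130:280,180:440]
cv2.imwrite('pics/c2.png',cv2.resize(a,None,fx=3,fy=3))
E
```

```text
False
True
down 8.35 [0.5571 0.1761 0.0174] open 0.135 pad 31.0 F [0.1 0.4 5.4]
open 8.7 [0.5563 0.1759 0.0166] open 0.404 pad 0.0 F [0.3 0.1 0.4]
off 10.57 [ 0.4309 -0.0187  0.1997] open 0.398 pad 0.0 F [-0.4 -0.5 -0. ]
```

View pics/c2.png

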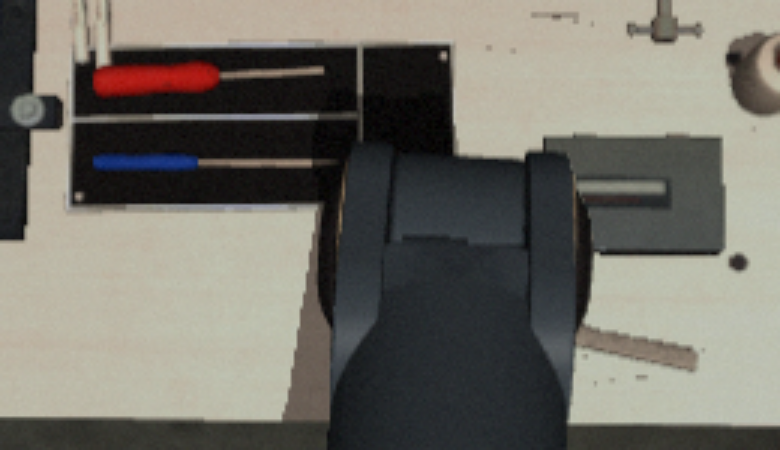

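The file lies straight in the long bay, with its handle at crop (93–197, 162) and its tip at about 340, short of the wall at 357. The stone hasn't moved, so I'll pick it.

```bash
python3 - <<'E'
from r import *
pick(.428,-.152,78.3,pre=.6,strength=35)
save("scene","scene3")
robot.goto([.56,-.05,.12],D(180.5)); st("turn")
X,Y=.589,.0055
robot.move_straight([X,Y,.10],vel=.15)
save("scene","scene4"); save("top","top4")
E
python3 - <<'E'
import cv2
a=cv2.imread('pics/scene4.png')[120:270,200:400];b=cv2.imread('pics/scene3.png')[170:320,240:440]
cv2.imwrite('pics/c4.png',cv2.resize(cv2.hconcat([b,a]),(800,300)))
E
```

```text
above 11.54 [ 0.4287 -0.1509  0.1205] open 0.598 pad 0.0 F [-0.  -0.4 -0.9]
contact False
down 13.02 [ 0.4283 -0.1521  0.0144] open 0.597 pad 0.0 F [1.  0.3 0.4]
grip 13.45 [ 0.4282 -0.152   0.0144] open 0.138 pad 35.1 F [-1.1  0.7  4.7]
up 14.32 [ 0.4275 -0.1517  0.0995] open 0.135 pad 34.5 F [ 0.8 -0.2 -0.1]
turn 15.53 [ 0.5592 -0.0507  0.1193] open 0.134 pad 34.5 F [ 0.7 -0.2 -0. ]
```

View pics/c4.png

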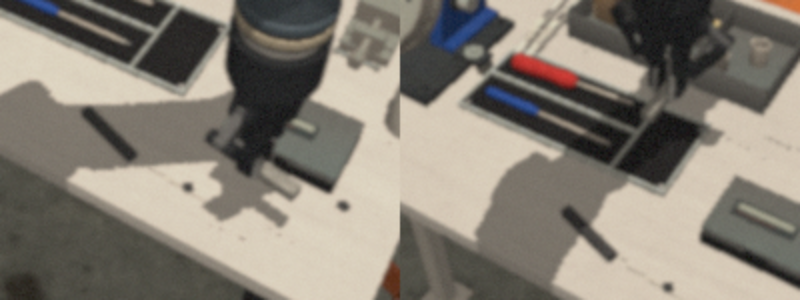

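The stone is held level and now lies along x over the cross bay. Lowering it.

```bash
python3 - <<'E'
from r import *
X,Y=.589,.0055
print(robot.move_straight([X,Y,.025],vel=.1,contact_N=8))
print(robot.move_straight([X,Y,.0165],vel=.02,contact_N=4)); st("down")
robot.grip(.35); st("open")
robot.move_straight([X,Y,.12],vel=.15)
robot.goto([.43,-.22,.25],D(120)); robot.sleep(.3)
save("top","top5");save("scene","scene5");st("off")
from h import *
f=dict(np.load("/tmp/top5.npz"));I=f["image"].astype(int)
for B in blobs(I.sum(2)>150,(304,150,328,194)): print("stone",len(B),*rect(ray(f,B,.0095)))
for B in blobs(I[...,2]-I[...,0]>25,(206,170,298,196)): print("handle",*rect(ray(f,B,.009)))
a=cv2.resize(f["image"][130:280,190:390,::-1],(800,600));cv2.imwrite("pics/c5.png",a)
E
```

```text
False
True
down 17.55 [0.5892 0.0055 0.0174] open 0.14 pad 35.0 F [-1.6 -0.3  4.6]
open 17.87 [0.5883 0.0055 0.0165] open 0.353 pad 0.0 F [-0.1 -0.2  0.8]
off 20.27 [ 0.4302 -0.2197  0.2498] open 0.352 pad 0.0 F [-0.2 -0.2  0.1]
stone 243 [588.5   5.2] 87.6 10.8 0.6
handle [557.2 192. ] 73.2 10.9 -89.5
```

View pics/c5.png

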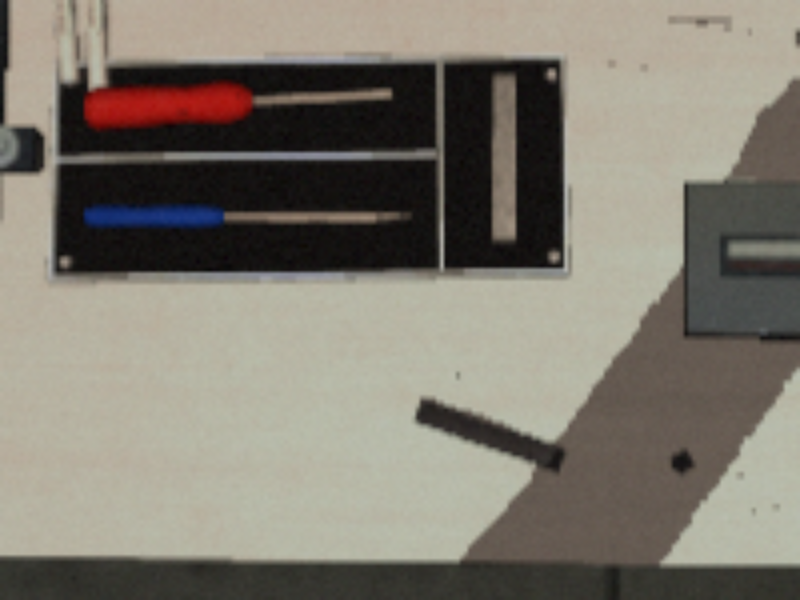

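View pics/scene5.png

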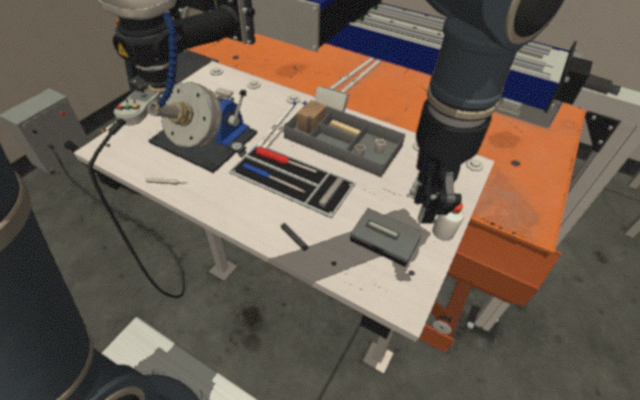

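The close-up shows the file centred in the long bay (handle at 85–222, 216; tip at about 410). The stone is centred and straight in the cross bay (490–517, 72–242). The scene view agrees, and the gripper is clear.

```bash
python3 -c "
from plant import robot
print(robot.close_job())"
```

```text
the job is handed in; nothing more can be done
None
```

I laid the needle file in the long compartment and then the grey oilstone in the crosswise one; the last pictures show both lined up and inside the walls, and I handed the job in at about 20 s of the 61 s allowed.

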